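Pack three test cells into a sprung battery box

TASK

Take the spanner off the steel box and lay it on the middle of the black rubber mat. Then pack the thick cell, the thin cell and the round cell into the box in one tight row against its spring plate, in any order, each upright and fully down on the floor of the box. Leave everything else on the bench where it is.

Things in the scene. Friction and masses are not known exactly. Their poses are not given: they have to be found in the camera images.
- tray: Open steel box fixed to the bench, 68 mm wide inside; the row runs along its x axis. Origin at bench level; outside x = -89 to +68 mm, y = -38 to +38 mm. Floor 4 mm thick. Side walls and the -x end wall (inner face x = -85 mm), all 4 mm thick, are only 30 mm high from the bench; the +x end wall (inner face x = +62 mm) is 70 mm high, the spring plate stands before it.
- plate (a joint): Upright plate 60 mm wide, 6 mm thick, top 69 mm above the bench; slides along the box's x. 0 = at rest, face at x = +29 mm of the box (114 mm free length); up to 0.016 m back. Spring pushes to -x: 3 N at rest, +0.25 N per mm. The cells make a 120 mm row, so it fits only with the plate pushed back 6 mm; the plate returns when let go.
- tray_floor (a point): Point on the upper side of the box's floor, at the foot of the low end wall's inner face (x = -85 mm of the box), midway across; same axes as the box.
- thick_cell: Prismatic aluminium cell, upright, 36 (x) x 60 (y) x 85 mm (z) with two 5 mm terminal studs on top, about 0.4 kg. Origin at the centre of its underside. The 60 mm side goes across the box.
- thin_cell: Prismatic aluminium cell, upright, 24 (x) x 60 (y) x 80 mm (z) with two 5 mm terminal studs on top, about 0.28 kg. Origin at the centre of its underside. The 60 mm side goes across the box.
- round_cell: Round steel test cell, upright, diameter 60 mm, body 80 mm high, with a black cap 5 mm high of diameter 50 mm and a 6 mm pin on it, about 0.4 kg. Origin at the centre of its underside.
- spanner: Double-ended steel spanner, flat, 8 mm thick, 176 mm long along its x axis, shank 14 mm wide (y) and 126 mm long, jaws 30 mm wide; about 0.12 kg. Origin at the centre of its underside. At the start it lies across the side walls of the box, 30 mm above the bench.
- mat: Black rubber mat fixed on the bench, 140 (x) x 220 (y) x 3 mm. Origin at the centre of its underside.
- reagent_bottle: Bystander, not to be packed: amber bottle with a neck and cap, diameter 60 mm, 100 mm high, standing among the cells. Origin at the centre of its underside. Not to be shifted or knocked over.
- beaker: Bystander: open glass beaker, diameter 68 mm, 85 mm high, origin at the centre of its underside. Not to be shifted.
- vial: Bystander: small glass jar, diameter 28 mm, 55 mm high, origin at the centre of its underside. Not to be shifted.
- screwdriver: Bystander: red-handled screwdriver lying on the bench between robot and box, 200 mm long along its x axis (handle to -x), 26 mm thick, origin near its middle. Not to be shifted.
- plate_face (a point): Middle of the upper edge of the spring plate's face that looks into the box (x = +29 mm of the box at rest); moves with the plate. Until the last cell goes in, the cells already packed stand loose and can be slid along the floor, e.g. shoved towards the plate with the side of a cell held above the low end wall.
Not all that is in view belongs to the job. Of the things like the spanner, leave any that is red; of the rest the larger one is meant.

How it is judged:
By the outcome, as a careful person would: the job done as asked, in the order asked, and still so for the second after the job is handed in, with the robot touching nothing.
It also fails if it takes over 72 s, if anything falls off the work surface, if the arm or the gripper's body presses on something with over 40 N, if the wrist force passes 120 N, or if a joint passes its speed limit or range.

ROBOT

A 7-joint arm with a two-finger parallel gripper is mounted at the origin on the work surface. World frame = base frame: x ahead of the robot, y to its left, z up, the work surface at z = 0. Lengths are in mm, angles in rad, forces in N, time in s.
With the tool pointing down it reaches from about 350 to 775 mm from the base axis. Payload 3.1 kg.
Tool frame: the origin (TCP) lies at the very end of the fingers, on their centre line; the grasp point (between the pads) lies 19 mm behind it (grasp_offset is the distance from the TCP to the grasp point, in mm); z points along the fingers, y is the line along which they close (so a half turn about z gives the same grasp; the last joint's range is limited). The gripper opens to 85 mm and grips with 20 to 120 N. Pads are 22 mm wide; open, the fingers measure 114 mm over their backs; the gripper's body (76 mm by 85 mm) begins 54 mm behind the grasp point. The pads swing forward as they close: fully open they stand 13 mm farther back than shut.
Start: joints at [1.241, 0.311, 0.014, 1.512, -0.004, 1.319, -0.027], TCP at [156.147, -527.386, 231.304] pointing down, gripper open.
Joint ranges: [-2.7, 2.7], [-0.3, 1.91], [-1.27, 1.3], [0.12, 2.57], [-1.44, 4.58], [0.2, 2.03], [-3.05, 3.05]. Speed limits (rad/s): [2.79, 2.79, 3.14, 3.14, 3.14, 3.14, 3.14].

INTERFACE

Orientations are given as a rotation vector (axis times angle).
In Python, from rig import * gives the robot as it stands.
- The arm moves only by the tool carry_out, never from a script. Its argument "steps" is a list of rows, each an object with "linear": the shift along the tool's x, y, z in cm, a list of three; "dr": the turn, a rotation vector about the tool's x, y, z in rad, a list of three. In form: [{"linear": [dx, dy, dz], "dr": [ax, ay, az]}, ...]. A call has 1 to 10 rows; each row is the pose to reach, as a shift and turn from the pose commanded when the call began, along the tool's axes at that moment; what a row does not reach only later rows make up. A row lasts 1/12 s, in which the tool goes at most 41.7 mm and 7.16 degrees, less where a joint would pass 70% of its speed; a pose out of reach is approached as far as the arm can. A call with a gripper value outside its range is refused whole. "gripper" is the finger opening in cm, from 0 to 8.54, set as the call begins (left out, the last holds). The fingers move at their own pace and stop on an object; "force" is the grip in N (left out, the last holds). Time passes only in rows, so rows that repeat a pose let the fingers close. It gives the time, the measured TCP pose, the force, the opening and the grip force at its end, in the units of the state.
- get_obs(): the state, without advancing time (a new reading comes with each control period).
- snapshot(name): name is "scene" or "side" or "wrist"; returns the picture (384x512x3 uint8, blue, green, red); there is no depth.
- calibration(name): a dict with "camera_matrix" (3x3 intrinsics, pixels), "T" (4x4, takes a point from camera to world coordinates). Camera axes: x right, y down, z forward; pixel columns grow to the right and rows downward; lengths in mm; the calibration is good to about 2 mm. The wrist camera is an equidistant fisheye: a pixel r from the principal point sees the ray r / f radians off the axis. A picture is of the moment at which its call begins: read the wrist's pose just before it. calibration takes no time and is no camera call; for the wrist camera it gives the pose at the moment of the call.
- close_job(): hands the job in; it is judged then, once.
The state is a dict: "clock": time; "joint_positions": joint angles; "qvel": joint speeds; "joint_efforts": joint torques, N m; "ee_pos": TCP position; "tcp_rot": TCP orientation; "force": force on the tool from outside, world axes, zero at the start; "torque": the same for the moment, N m; "width": finger opening in mm; "gripper_force": force on a finger pad.
Only numpy, scipy, OpenCV 4.12 (cv2) and the standard library are available. Lean on these libraries where they do the work, as an engineer would, in place of code of your own. Each camera call takes 0.05 s, during which the arm holds its last target. There are 200 camera calls.

## Working session

There is one attempt and no reset: what is moved stays moved. The work goes in short steps, Python scripts to look and compute and a tool call to move; the robot and the scene stay as the last step left them, time stands still between calls to the robot, and variables do not carry over. Pictures are saved under pics/ and viewed, at most 10 in all, crops included, and the job is handed in when it is done.

Besides the shell and the picture viewer there is one more tool, called after "Call:" by a JSON object that holds its "name" and its "arguments". carry_out: Moves the arm, as the interface text tells. Its arguments: {"type":"object","properties":{"steps":{"type":"array"},"gripper":{"type":"number"},"force":{"type":"number"}},"required":["steps"]}

```bash
mkdir -p pics
python3 - <<'E'
from rig import *
import cv2,numpy as np
o=get_obs();print({k:np.round(v,3).tolist() for k,v in o.items()})
a=[]
for n in("scene","side"):
    p=snapshot(n);cv2.imwrite(f"pics/{n}0.png",p);c=calibration(n);print(n,np.round(c["camera_matrix"],1).tolist(),np.round(c["T"],3).tolist())
p=snapshot("wrist");cv2.imwrite("pics/wrist0.png",p)
E
```

```text
{'clock': 0.0, 'joint_positions': [1.241, 0.312, 0.014, 1.513, -0.004, 1.319, -0.027], 'qvel': [0.0, 0.001, 0.001, -0.001, 0.001, -0.002, 0.001], 'joint_efforts': [-0.0, -37.991, 0.145, -23.059, 0.012, 0.013, -0.0], 'ee_pos': [155.9, -526.654, 230.197], 'tcp_rot': [-3.107, -0.45, 0.001], 'force': [0.591, 0.363, 0.092], 'torque': [-0.017, -0.009, -0.019], 'gripper_force': 0.0, 'width': 85.499}
scene [[486.7, 0.0, 255.9], [0.0, 486.7, 186.4], [0.0, 0.0, 1.0]] [[-0.68, 0.586, -0.44, 1002.644], [0.733, 0.541, -0.412, 525.452], [-0.003, -0.603, -0.797, 994.89], [0.0, 0.0, 0.0, 1.0]]
side [[356.8, 0.0, 257.9], [0.0, 356.8, 195.4], [0.0, 0.0, 1.0]] [[0.813, -0.431, 0.393, 182.673], [-0.583, -0.583, 0.566, -465.132], [-0.015, -0.689, -0.725, 721.318], [0.0, 0.0, 0.0, 1.0]]
```

View pics/scene0.png

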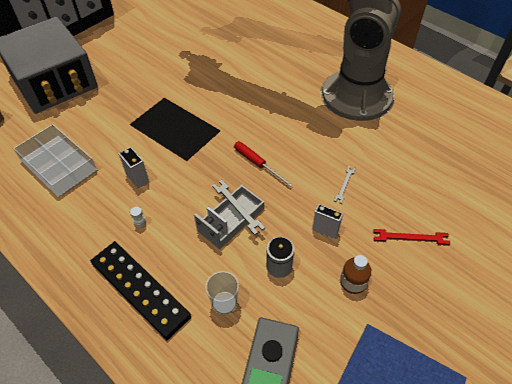

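View pics/side0.png

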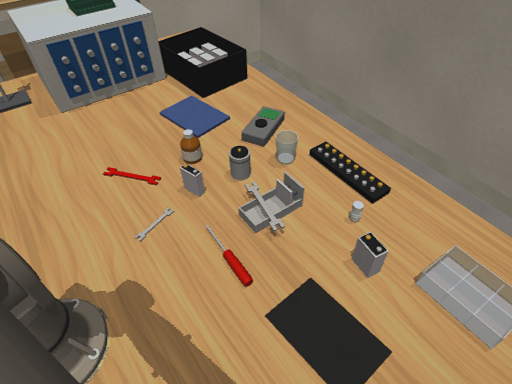

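The scene view shows the box with the spanner near (235,210). Prismatic cells stand at (134,167) and (328,220), the round cell at (280,256), the bottle at (356,275) and the mat at (175,128). In the side view the box is at (270,205), with the cells at (193,181) and (370,254). I'll zoom in to get accurate pixels.

Run:
```python
import cv2
s=cv2.imread("pics/scene0.png");d=cv2.imread("pics/side0.png")
def mk(im,x0,y0,x1,y1,k,n):
    c=cv2.resize(im[y0:y1,x0:x1],None,fx=k,fy=k,interpolation=cv2.INTER_CUBIC)
    for x in range((x0+9)//10*10,x1,10):
        cv2.line(c,((x-x0)*k,0),((x-x0)*k,5 if x%50 else 14),(0,0,255),1)
    for y in range((y0+9)//10*10,y1,10):
        cv2.line(c,(0,(y-y0)*k),(5 if y%50 else 14,(y-y0)*k),(0,0,255),1)
    cv2.imwrite(n,c);print(c.shape)
mk(s,190,175,350,295,5,"pics/s1.png")
mk(d,175,140,315,240,5,"pics/d1.png")
```

```text
(600, 800, 3)
(500, 700, 3)
```

View pics/s1.png

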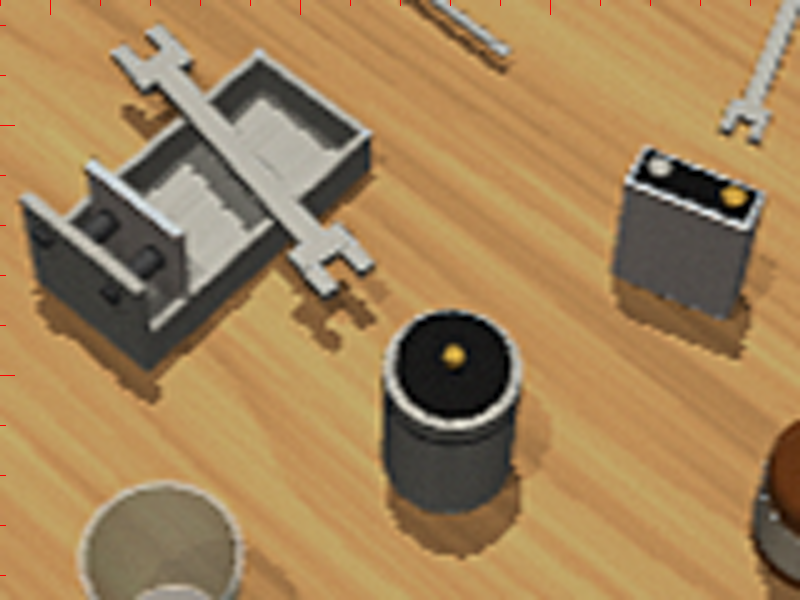

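View pics/d1.png

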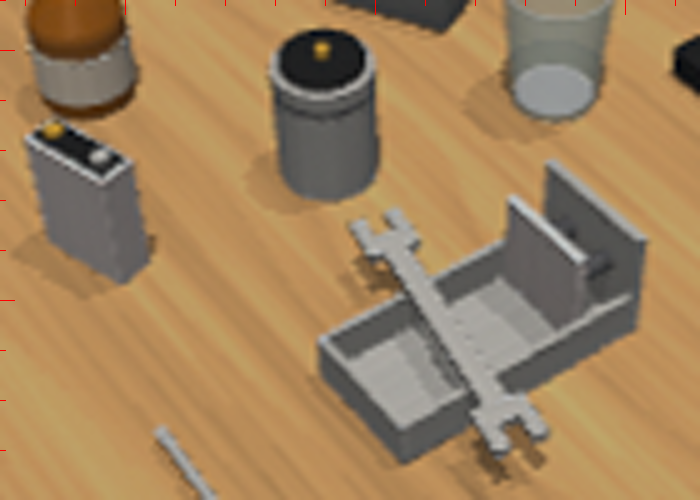

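In the scene crop the box's low-wall corners are at about (241.6,185) and (264.2,201.6), and the high-wall corners at (194.4,215) and (218.6,233.4). The spanner runs from about (216,186) to (260,231). The near cell's top corners are (319,204.4), (342.6,214), (340,220.6) and (315,211.6).

```bash
cat > h.py <<'E'
import numpy as np, cv2
from rig import *
def ray(n,pts,z,cal=None):
    c=cal or calibration(n);K=np.array(c["camera_matrix"]);T=np.array(c["T"])
    pts=np.array(pts,float).reshape(-1,2)
    d=(pts-K[:2,2])/K[0,0]
    if n=="wrist":
        r=np.linalg.norm(d,axis=1,keepdims=True);d3=np.hstack([d/np.maximum(r,1e-9)*np.sin(r),np.cos(r)])
    else: d3=np.hstack([d,np.ones((len(d),1))])
    w=d3@T[:3,:3].T;o=T[:3,3]
    return (o+w*((z-o[2])/w[:,2])[:,None])[:,:2]
def P(l,a): print(l,np.round(a,1).tolist())
E
python3 - <<'E'
from h import *
s=cv2.imread("pics/scene0.png");d=cv2.imread("pics/side0.png")
S=lambda a:np.array(a)/5+[190,175]
D=lambda a:np.array(a)/5+[175,140]
P("tray low sc",ray("scene",S([(258,50),(371,133)]),30)); P("tray low sd",ray("side",D([(405,430),(318,345)]),30))
P("hi sc",ray("scene",S([(22,200),(143,292)]),70)); P("hi sd",ray("side",D([(645,240),(548,160)]),70))
P("near top80 sc",ray("scene",S([(645,147),(763,195),(750,228),(625,183)]),80))
P("near top80 sd",ray("side",D([(25,138),(48,120),(132,160),(108,183)]),80))
P("round pin sc",ray("scene",S([(454,356)]),90));P("round pin sd",ray("side",D([(322,50)]),90))
P("spanner sc",ray("scene",S([(112,50),(155,28),(325,293),(370,262)]),38))
P("spanner sd",ray("side",D([(352,222),(400,210),(495,450),(545,432)]),38))
for n,im,roi in(("scene",s,(125,90,100,75)),("side",d,(260,275,135,109))):
    x,y,w,h=roi;m=(im[y:y+h,x:x+w].max(2)<45).astype(np.uint8)
    c=max(cv2.findContours(m,0,2)[0],key=cv2.contourArea);b=cv2.boxPoints(cv2.minAreaRect(c))
    h_=cv2.approxPolyDP(c,6,True)[:,0]+[x,y];P("mat "+n,ray(n,h_,3))
a=cv2.resize(s[140:195,110:160],None,fx=7,fy=7,interpolation=2)
b=cv2.resize(d[225:280,345:395],None,fx=7,fy=7,interpolation=2)
c=np.hstack([a,b])
for i in range(0,100,10): cv2.line(c,(i*7,0),(i*7,6),(0,0,255),1)
for i in range(0,55,10): cv2.line(c,(0,i*7),(6,i*7),(0,0,255),1)
cv2.imwrite("pics/c2.png",c)
E
```

```text
tray low sc [[490.9, -2.7], [490.2, 72.7]]
tray low sd [[492.5, -7.1], [488.7, 65.2]]
hi sc [[647.3, -0.3], [644.2, 75.3]]
hi sd [[645.7, -5.2], [643.4, 71.5]]
near top80 sc [[437.4, 193.7], [422.0, 249.3], [440.3, 255.7], [459.2, 199.5]]
near top80 sd [[421.4, 244.4], [438.2, 250.1], [459.2, 194.7], [440.3, 186.6]]
round pin sc [[584.3, 205.3]]
round pin sd [[584.7, 200.2]]
spanner sc [[544.1, -51.4], [520.0, -45.6], [575.4, 121.5], [549.0, 125.4]]
spanner sd [[549.4, 122.6], [575.9, 114.6], [516.8, -48.2], [543.2, -53.8]]
mat scene [[401.0, -413.6], [535.1, -395.3], [516.8, -184.5], [380.0, -198.3]]
mat side [[383.0, -196.5], [397.3, -369.4], [448.0, -406.1], [533.5, -399.3], [516.1, -184.6]]
```

View pics/c2.png

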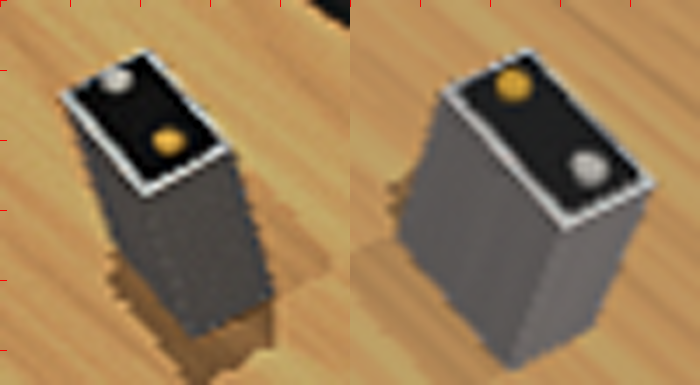

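The far cell's top corners in the composite are (62,95), (148,50), (232,150), (146,194) in scene, and (442,92), (530,48), (655,182), (567,230) in side. It looks like the thick cell, and the near one is the thin cell. I'll move above the spanner and refine with the wrist camera.

Call:
{"name": "carry_out", "arguments": {"steps": [{"linear": [26.8, -21.5, 0], "dr": [0, 0, 0]}, {"linear": [26.8, -21.5, 0], "dr": [0, 0, 0]}, {"linear": [26.8, -21.5, 0], "dr": [0, 0, 0]}, {"linear": [26.8, -21.5, 0], "dr": [0, 0, 0]}, {"linear": [26.8, -21.5, 0], "dr": [0, 0, 0]}, {"linear": [26.8, -21.5, 0], "dr": [0, 0, 0]}, {"linear": [26.8, -21.5, 0], "dr": [0, 0, 0]}, {"linear": [26.8, -21.5, 0], "dr": [0, 0, 0]}, {"linear": [26.8, -21.5, 0], "dr": [0, 0, 0]}], "gripper": 4.0}}

```text
clock: 0.9
ee_pos: [356.2, -237.6, 231.4]
tcp_rot: [-3.103, -0.469, -0.005]
force: [-0.8, 0.3, 0.8]
width: 39.7
gripper_force: 0.0
```

Call:
{"name": "carry_out", "arguments": {"steps": [{"linear": [26.8, -21.5, 0], "dr": [0, 0, -1.108]}, {"linear": [26.8, -21.5, 0], "dr": [0, 0, -1.108]}, {"linear": [26.8, -21.5, 0], "dr": [0, 0, -1.108]}, {"linear": [26.8, -21.5, 0], "dr": [0, 0, -1.108]}, {"linear": [26.8, -21.5, 0], "dr": [0, 0, -1.108]}, {"linear": [26.8, -21.5, 0], "dr": [0, 0, -1.108]}, {"linear": [26.8, -21.5, 0], "dr": [0, 0, -1.108]}, {"linear": [26.8, -21.5, 0], "dr": [0, 0, -1.108]}, {"linear": [26.8, -21.5, 0], "dr": [0, 0, -1.108]}, {"linear": [26.8, -21.5, 0], "dr": [0, 0, -1.108]}]}}

```text
clock: 1.73
ee_pos: [548.8, 42.3, 230.6]
tcp_rot: [-2.394, -2.029, -0.004]
force: [-0.5, 0.3, 0.6]
width: 39.6
gripper_force: 0.0
```

```bash
cat >> h.py <<'E'
from scipy.spatial.transform import Rotation as R
def go(t,yaw):
    """shift (cm) and turn (rad) in tool axes to world TCP t (mm), tool straight down with tool y at yaw deg (nearest half turn)"""
    o=get_obs();M=R.from_rotvec(o["tcp_rot"]);cur=np.degrees(np.arctan2(*M.as_matrix()[1::-1,1]))
    yaw=cur+(yaw-cur+90)%180-90
    y=np.radians(yaw);Y=np.array([np.cos(y),np.sin(y),0]);Z=np.array([0,0,-1.]);G=R.from_matrix(np.stack([np.cross(Y,Z),Y,Z],1))
    l=M.inv().apply(np.array(t)-o["ee_pos"])/10
    print("lin",np.round(l,2).tolist(),"dr",np.round((M.inv()*G).as_rotvec(),3).tolist(),"len",round(np.linalg.norm(l)*10),"| pos",np.round(o["ee_pos"],1).tolist(),"yaw",round(cur,1),"clk",round(o["clock"],2),"w",round(o["width"],1),"gf",round(o["gripper_force"],1),"F",np.round(o["force"],1).tolist(),"q7",round(o["joint_positions"][6],2))
E
python3 - <<'E'
from h import *
go((547,36,60),-10)
c=calibration("wrist");print(np.round(c["camera_matrix"],1).tolist(),np.round(c["T"],2).tolist())
p=snapshot("wrist");cv2.imwrite("pics/w1.png",cv2.resize(p,None,fx=1.5,fy=1.5,interpolation=2));cv2.imwrite("pics/w1r.png",p)
import pickle;pickle.dump(c,open("w1.pkl","wb"))
for z in(80,85):
  P("far sc",ray("scene",np.array([(62,95),(148,50),(232,150),(146,194)])/7+[110,140],z))
  P("far sd",ray("side",np.array([(92,92),(180,48),(305,182),(217,230)])/7+[345,225],z))
E
```

```text
lin [-0.71, -0.05, 17.06] dr [-0.001, -0.004, 0.01] len 171 | pos [548.8, 42.3, 230.6] yaw -9.4 clk 1.73 w 39.6 gf 0.0 F [-0.5, 0.3, 0.6] q7 -0.45
[[297.3, 0.0, 254.1], [0.0, 297.3, 195.8], [0.0, 0.0, 1.0]] [[0.99, -0.16, -0.04, 561.04], [-0.16, -0.95, -0.26, 108.52], [-0.0, 0.26, -0.96, 373.43], [0.0, 0.0, 0.0, 1.0]]
far sc [[653.8, -267.8], [619.6, -262.3], [629.0, -203.4], [662.0, -209.7]]
far sd [[632.5, -202.2], [668.1, -206.6], [659.7, -264.5], [624.7, -260.5]]
far sc [[655.7, -263.4], [621.7, -257.9], [631.1, -199.4], [663.9, -205.7]]
far sd [[629.0, -204.3], [664.3, -208.6], [656.0, -266.1], [621.3, -262.1]]
```

View pics/w1.png

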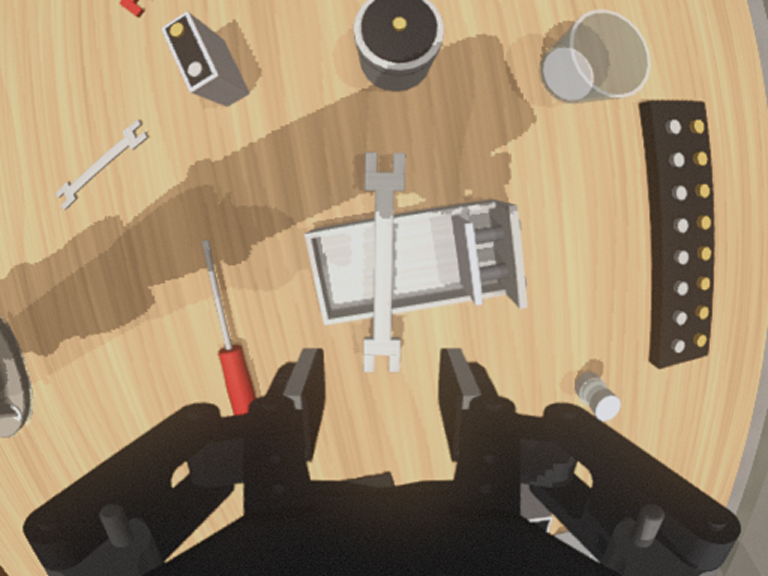

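The wrist view (scaled 1.5×) shows the spanner from (384,153) to (382,370), the box's low-wall corners at (306,234) and (325,323), the high-wall corners at (514,205) and (525,306), and the round cell's pin at (399,23). I'll use it to cross-check the positions.

Run:
```python
from h import *
import pickle
c=pickle.load(open("w1.pkl","rb"));W=lambda a,z:ray("wrist",np.array(a)/1.5,z,c)
P("sp",W([(365,153),(404,153),(364,370),(399,370)],38));P("shank",W([(375,240),(395,240),(374,310),(393,310)],38))
P("low",W([(306,234),(325,323)],30));P("hi",W([(514,205),(525,306)],70))
P("pin",W([(399,23)],90));P("thin",W([(164,27),(187,14),(218,75),(195,90)],80));P("plate",W([(455,217),(472,302)],69))
```

```text
sp [[551.7, 126.8], [580.2, 122.1], [521.0, -43.9], [549.6, -48.7]]
shank [[548.1, 60.7], [563.1, 58.2], [538.0, 6.1], [552.8, 3.6]]
low [[495.4, 73.5], [496.0, -0.9]]
hi [[649.1, 74.9], [650.2, 0.2]]
pin [[588.5, 205.9]]
thin [[427.3, 249.5], [446.4, 253.4], [463.8, 199.4], [445.4, 193.5]]
plate [[606.3, 72.2], [610.8, 9.7]]
```

Call:
{"name": "carry_out", "arguments": {"steps": [{"linear": [-0.5, 0.1, 4.0], "dr": [0, 0, 0]}, {"linear": [-0.5, 0.1, 4.0], "dr": [0, 0, 0]}, {"linear": [-0.5, 0.1, 4.0], "dr": [0, 0, 0]}, {"linear": [-0.5, 0.1, 4.0], "dr": [0, 0, 0]}]}}

```text
clock: 2.12
ee_pos: [548.5, 30.5, 192.5]
tcp_rot: [2.41, 2.014, 0.001]
force: [-0.1, -0.5, 2.1]
width: 40.0
gripper_force: 0.0
```

Run:
```python
from h import *
import pickle
go((548.5,37.5,17),-10.5)
c=calibration("wrist");p=snapshot("wrist");cv2.imwrite("pics/w2.png",cv2.resize(p,None,fx=1.5,fy=1.5,interpolation=2));pickle.dump(c,open("w2.pkl","wb"))
```

```text
lin [0.7, -0.15, 17.55] dr [0.001, 0.0, 0.005] len 176 | pos [548.5, 30.5, 192.5] yaw -10.2 clk 2.12 w 40.0 gf 0.0 F [-0.1, -0.5, 2.1] q7 -0.46
```

View pics/w2.png

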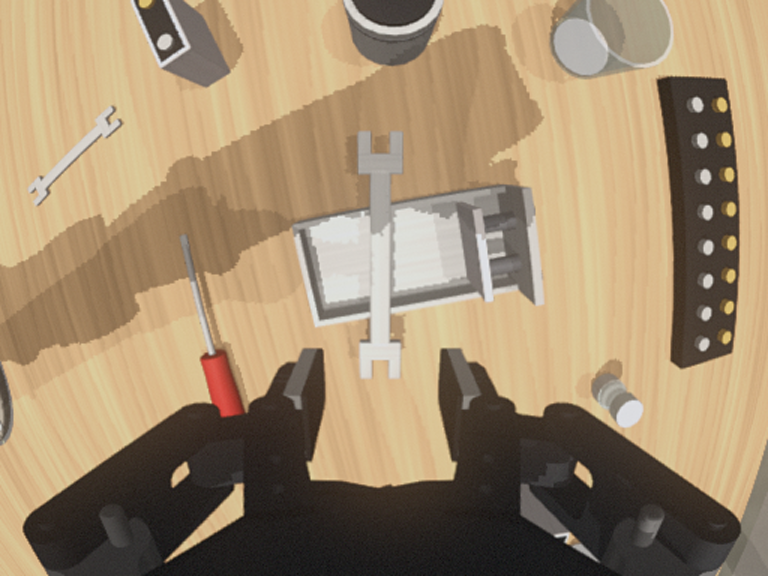

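The wrist view shows the spanner from about (381,132) to (380,377), the low-wall corners at (292,223) and (315,326), and the high-wall corners at (525,187) and (543,303).

Run:
```python
from h import *
import pickle
c=pickle.load(open("w2.pkl","rb"));W=lambda a,z:ray("wrist",np.array(a)/1.5,z,c)
P("sp",W([(358,132),(403,132),(360,377),(400,377)],38));P("shank",W([(369,240),(391,240),(370,310),(390,310)],38))
P("low",W([(292,223),(315,326)],30));P("hi",W([(526,187),(543,303)],70))
go((549,38,17),-10.5)
```

```text
sp [[551.9, 126.8], [580.9, 121.6], [520.6, -44.0], [549.6, -49.3]]
shank [[545.9, 54.3], [560.5, 51.7], [537.5, 5.8], [551.3, 3.3]]
low [[495.1, 75.0], [495.0, -1.6]]
hi [[647.8, 75.5], [651.2, -0.2]]
lin [0.66, -0.21, 17.63] dr [0.003, -0.0, 0.006] len 176 | pos [549.3, 31.2, 193.3] yaw -10.2 clk 2.17 w 39.8 gf 0.0 F [0.1, -0.2, 1.2] q7 -0.46
```

Call:
{"name": "carry_out", "arguments": {"steps": [{"linear": [0.6, -0.1, 4.0], "dr": [0, 0, 0]}, {"linear": [0.6, -0.1, 8.0], "dr": [0, 0, 0]}, {"linear": [0.6, -0.1, 12.0], "dr": [0, 0, 0]}, {"linear": [0.6, -0.1, 15.0], "dr": [0, 0, 0]}, {"linear": [0.6, -0.1, 17.4], "dr": [0, 0, 0]}, {"linear": [0.6, -0.1, 17.4], "dr": [0, 0, 0]}, {"linear": [0.6, -0.1, 17.4], "dr": [0, 0, 0]}]}}

```text
clock: 2.75
ee_pos: [549.0, 37.9, 18.1]
tcp_rot: [2.408, 2.017, 0.001]
force: [1.2, -0.2, -0.1]
width: 39.8
gripper_force: 0.0
```

Call:
{"name": "carry_out", "arguments": {"steps": [{"linear": [0, 0, 0], "dr": [0, 0, 0]}, {"linear": [0, 0, 0], "dr": [0, 0, 0]}, {"linear": [0, 0, 0], "dr": [0, 0, 0]}, {"linear": [0, 0, 0], "dr": [0, 0, 0]}, {"linear": [0, 0, 0], "dr": [0, 0, 0]}, {"linear": [0, 0, 0], "dr": [0, 0, 0]}], "gripper": 0.5, "force": 50}}

```text
clock: 3.25
ee_pos: [550.8, 38.5, 20.3]
tcp_rot: [2.405, 2.016, 0.007]
force: [-0.2, -0.8, 6.7]
width: 12.6
gripper_force: 49.8
```

Run:
```python
from h import *
go((458,-298,150),5)
```

```text
lin [-34.73, -3.2, -13.03] dr [0.006, -0.0, -0.263] len 372 | pos [550.8, 38.5, 20.3] yaw -10.0 clk 3.25 w 12.6 gf 49.8 F [-0.2, -0.8, 6.7] q7 -0.58
```

The tips are 10 mm below the spanner's underside, so it couldn't be laid down flat. I'll open, rise 11 mm and re-grip with the tips only.

Call:
{"name": "carry_out", "arguments": {"steps": [{"linear": [0, 0, 0], "dr": [0, 0, 0]}, {"linear": [0, 0, 0], "dr": [0, 0, 0]}, {"linear": [0, 0.15, 0], "dr": [0, 0, 0]}, {"linear": [0, 0.15, -1.2], "dr": [0, 0, 0]}, {"linear": [0, 0.15, -1.2], "dr": [0, 0, 0]}, {"linear": [0, 0.15, -1.2], "dr": [0, 0, 0]}], "gripper": 3.0}}

```text
clock: 3.75
ee_pos: [550.6, 38.0, 30.3]
tcp_rot: [2.406, 2.018, 0.003]
force: [0.5, -0.8, -0.9]
width: 30.0
gripper_force: 0.0
```

Call:
{"name": "carry_out", "arguments": {"steps": [{"linear": [0, 0, 0], "dr": [0, 0, 0]}, {"linear": [0, 0, 0], "dr": [0, 0, 0]}, {"linear": [0, 0, 0], "dr": [0, 0, 0]}, {"linear": [0, 0, 0], "dr": [0, 0, 0]}, {"linear": [0, 0, 0], "dr": [0, 0, 0]}, {"linear": [0, 0, 0], "dr": [0, 0, 0]}], "gripper": 0.5, "force": 60}}

```text
clock: 4.25
ee_pos: [549.7, 37.8, 29.6]
tcp_rot: [2.407, 2.019, 0.0]
force: [-0.8, -0.6, 5.3]
width: 11.8
gripper_force: 59.9
```

Call:
{"name": "carry_out", "arguments": {"steps": [{"linear": [0, 0, -1.0], "dr": [0, 0, 0]}, {"linear": [0, 0, -3.0], "dr": [0, 0, 0]}, {"linear": [0, 0, -6.0], "dr": [0, 0, 0]}, {"linear": [0, 0, -9.0], "dr": [0, 0, 0]}, {"linear": [0, 0, -12.0], "dr": [0, 0, 0]}, {"linear": [0, 0, -13.0], "dr": [0, 0, 0]}, {"linear": [0, 0, -13.0], "dr": [0, 0, 0]}, {"linear": [0, 0, -13.0], "dr": [0, 0, 0]}]}}

```text
clock: 4.92
ee_pos: [549.2, 37.6, 158.6]
tcp_rot: [-2.407, -2.019, 0.001]
force: [-0.4, 0.4, -1.7]
width: 12.0
gripper_force: 59.3
```

Run:
```python
from h import *
go((461,-297,150),5)
cv2.imwrite("pics/sp.png",np.vstack([cv2.resize(snapshot("side")[80:280,150:400],None,fx=2,fy=2)]))
```

```text
lin [-34.48, -2.86, 0.88] dr [-0.001, 0.0, -0.262] len 346 | pos [549.2, 37.6, 158.6] yaw -10.0 clk 4.92 w 12.0 gf 59.3 F [-0.4, 0.4, -1.7] q7 -0.49
```

View pics/sp.png

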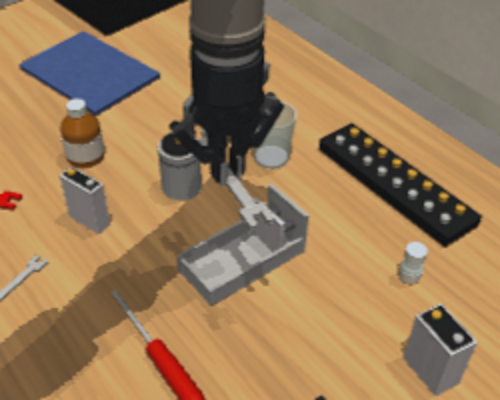

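The spanner is held level, gripped at mid-shank. Next, the mat.

Call:
{"name": "carry_out", "arguments": {"steps": [{"linear": [-3, -0.2, 0], "dr": [0, 0, -0.02]}, {"linear": [-7, -0.5, 0], "dr": [0, 0, -0.05]}, {"linear": [-11, -0.9, 0], "dr": [0, 0, -0.1]}, {"linear": [-15, -1.2, 0], "dr": [0, 0, -0.13]}, {"linear": [-19, -1.5, 0], "dr": [0, 0, -0.16]}, {"linear": [-23, -1.9, 0], "dr": [0, 0, -0.2]}, {"linear": [-27, -2.2, 0], "dr": [0, 0, -0.23]}, {"linear": [-31, -2.5, 0], "dr": [0, 0, -0.26]}, {"linear": [-34.3, -2.7, 0.5], "dr": [0, 0, -0.26]}, {"linear": [-34.3, -2.7, 0.5], "dr": [0, 0, -0.26]}]}}

```text
clock: 5.8
ee_pos: [456.6, -305.6, 150.1]
tcp_rot: [-2.139, -2.295, 0.013]
force: [-0.1, -1.6, -2.0]
width: 12.0
gripper_force: 59.3
```

Call:
{"name": "carry_out", "arguments": {"steps": [{"linear": [0, 0, 3], "dr": [0, 0, 0]}, {"linear": [0, 0, 7], "dr": [0, 0, 0]}, {"linear": [0, 0, 10], "dr": [0, 0, 0]}, {"linear": [0, 0, 11], "dr": [0, 0, 0]}, {"linear": [0, 0, 11], "dr": [0, 0, 0]}, {"linear": [0, 0, 11], "dr": [0, 0, 0]}, {"linear": [0, 0, 11], "dr": [0, 0, 0]}]}}

```text
clock: 6.38
ee_pos: [465.0, -295.6, 45.8]
tcp_rot: [2.122, 2.312, 0.001]
force: [0.4, -0.6, -0.5]
width: 11.9
gripper_force: 59.2
```

Run:
```python
from h import *
go((462,-295,3.5),5)
p=snapshot("wrist");c=calibration("wrist");cv2.imwrite("pics/m.png",cv2.resize(p,None,fx=1.5,fy=1.5,interpolation=2))
for n in("scene","side"): cv2.imwrite(f"pics/{n}_m.png",snapshot(n))
import pickle;pickle.dump(c,open("wm.pkl","wb"))
```

```text
lin [0.09, -0.31, 4.23] dr [0.003, 0.002, -0.002] len 42 | pos [465.0, -295.6, 45.8] yaw 4.9 clk 6.38 w 11.9 gf 59.2 F [0.4, -0.6, -0.5] q7 0.36
```

View pics/m.png

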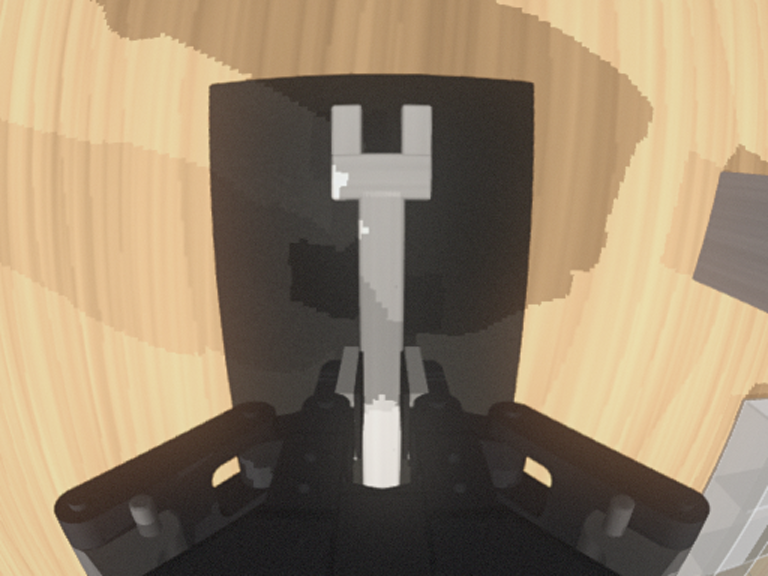

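The mat's far corners are at (209,84) and (533,84) in the wrist picture, with the spanner level along it. That is nine views used, so from here I'll work numerically.

Run:
```python
from h import *
import pickle
c=pickle.load(open("wm.pkl","rb"))
q=ray("wrist",np.array([(209,84),(533,84)])/1.5,3,c);P("mat far",q);m=q.mean(0);d=q[1]-q[0];d/=np.linalg.norm(d);n=np.array([d[1],-d[0]]);ctr=m+110*n
P("len",np.linalg.norm(q[1]-q[0]));P("c",ctr);P("ang",np.degrees(np.arctan2(d[1],d[0])))
j=ray("wrist",np.array([(331,105),(431,105)])/1.5,50+4,c);P("jaw",j)
go((ctr[0],ctr[1],3.5),np.degrees(np.arctan2(d[1],d[0])))
```

```text
mat far [[383.6, -192.8], [521.8, -181.9]]
len 138.6
c [461.3, -297.0]
ang 4.5
jaw [[444.0, -208.7], [473.6, -206.2]]
lin [-0.07, -0.39, 4.28] dr [0.003, 0.003, 0.007] len 43 | pos [465.0, -295.9, 46.3] yaw 4.9 clk 6.53 w 12.1 gf 59.2 F [0.6, -0.2, -0.8] q7 0.36
```

Call:
{"name": "carry_out", "arguments": {"steps": [{"linear": [-0.1, -0.4, 1.5], "dr": [0, 0, 0]}, {"linear": [-0.1, -0.4, 3], "dr": [0, 0, 0]}, {"linear": [-0.1, -0.4, 3.8], "dr": [0, 0, 0]}, {"linear": [-0.1, -0.4, 4.25], "dr": [0, 0, 0]}, {"linear": [-0.1, -0.4, 4.25], "dr": [0, 0, 0]}, {"linear": [-0.1, -0.4, 4.25], "dr": [0, 0, 0]}, {"linear": [-0.1, -0.4, 4.25], "dr": [0, 0, 0]}]}}

```text
clock: 7.12
ee_pos: [459.3, -296.8, 3.6]
tcp_rot: [2.125, 2.314, -0.002]
force: [-4.2, 2.0, 6.9]
width: 11.8
gripper_force: 64.0
```

Call:
{"name": "carry_out", "arguments": {"steps": [{"linear": [0, 0, 0], "dr": [0, 0, 0]}, {"linear": [0, 0, 0], "dr": [0, 0, 0]}, {"linear": [0, 0, 0], "dr": [0, 0, 0]}, {"linear": [0, 0, -0.5], "dr": [0, 0, 0]}, {"linear": [0, 0, -4], "dr": [0, 0, 0]}, {"linear": [0, 0, -8], "dr": [0, 0, 0]}, {"linear": [0, 0, -12], "dr": [0, 0, 0]}, {"linear": [0, 0, -16], "dr": [0, 0, 0]}, {"linear": [0, 0, -18], "dr": [0, 0, 0]}, {"linear": [0, 0, -18], "dr": [0, 0, 0]}], "gripper": 4.0}}

```text
clock: 7.95
ee_pos: [463.5, -298.1, 188.6]
tcp_rot: [2.116, 2.305, 0.004]
force: [1.7, 0.3, 0.6]
width: 40.2
gripper_force: 0.0
```

Run:
```python
from h import *
go((642.9,-233.5,180),81.5)
p=snapshot("wrist");c=calibration("wrist");cv2.imwrite("pics/t1.png",p)
```

```text
lin [4.91, 18.41, 1.01] dr [0.003, 0.014, -1.337] len 191 | pos [463.5, -298.1, 188.6] yaw 4.9 clk 7.95 w 40.2 gf 0.0 F [1.7, 0.3, 0.6] q7 0.44
```

Call:
{"name": "carry_out", "arguments": {"steps": [{"linear": [0.9, 3.7, 0], "dr": [0, 0, -0.12]}, {"linear": [1.8, 7.4, 0], "dr": [0, 0, -0.24]}, {"linear": [2.7, 11, 0], "dr": [0, 0, -0.36]}, {"linear": [3.6, 14.7, 0], "dr": [0, 0, -0.48]}, {"linear": [4.9, 18.4, 0], "dr": [0, 0, -0.6]}, {"linear": [4.9, 18.4, 0], "dr": [0, 0, -0.72]}, {"linear": [4.9, 18.4, 0], "dr": [0, 0, -0.84]}, {"linear": [4.9, 18.4, 0], "dr": [0, 0, -0.96]}, {"linear": [4.9, 18.4, 0], "dr": [0, 0, -1.08]}, {"linear": [4.9, 18.4, 0], "dr": [0, 0, -1.2]}], "gripper": 8.5}}

```text
clock: 8.83
ee_pos: [637.8, -231.7, 179.3]
tcp_rot: [-0.436, -3.107, -0.001]
force: [0.5, -0.3, 0.1]
width: 84.5
gripper_force: 0.0
```

Call:
{"name": "carry_out", "arguments": {"steps": [{"linear": [0, 0, 0], "dr": [0, 0, -0.12]}, {"linear": [0, 0, 0], "dr": [0, 0, -0.13]}, {"linear": [0, 0, 0], "dr": [0, 0, -0.13]}, {"linear": [0, 0, 0], "dr": [0, 0, -0.13]}]}}

```text
clock: 9.17
ee_pos: [638.1, -232.0, 180.6]
tcp_rot: [-0.248, -3.13, -0.001]
force: [-0.0, 0.2, 0.8]
width: 84.9
gripper_force: 0.0
```

```bash
cat >> h.py <<'E'
def proj(p,c):
    K=np.array(c["camera_matrix"]);T=np.array(c["T"]);v=T[:3,:3].T@(np.array(p,float)-T[:3,3])
    th=np.arctan2(np.hypot(v[0],v[1]),v[2]);u=v[:2]/max(np.hypot(v[0],v[1]),1e-9);return K[:2,2]+K[0,0]*th*u
def top(p,c,guess,z,thr=60,rad=45):
    """dark top face nearest the guess, in the wrist picture: centre, long-side angle, sides"""
    g=proj((*guess,z),c);m=(p.max(2)<thr).astype(np.uint8);mm=np.zeros_like(m);cv2.circle(mm,tuple(int(v) for v in g),rad,1,-1)
    cs=[k for k in cv2.findContours(m&mm,0,1)[0] if cv2.contourArea(k)>80]
    for k in sorted(cs,key=cv2.contourArea)[-4:]:
        w=ray("wrist",k[:,0],z,c).astype(np.float32);(cx,cy),(a,b),_=cv2.minAreaRect(w);q=cv2.boxPoints(cv2.minAreaRect(w));e=max(q[1]-q[0],q[2]-q[1],key=np.linalg.norm)
        e0,_=cv2.minEnclosingCircle(w)
        print("px",np.round(g),"area",cv2.contourArea(k),"c",round(cx,1),round(cy,1),"circ",np.round(e0,1),"sides",round(a,1),round(b,1),"ang",round(np.degrees(np.arctan2(e[1],e[0]))%180,1))
E
python3 - <<'E'
from h import *
go((642.9,-233.5,45),81.5)
c=calibration("wrist");p=snapshot("wrist");cv2.imwrite("pics/t1.png",p);top(p,c,(643,-233),85)
E
```

```text
lin [-0.52, -0.08, 13.56] dr [0.0, -0.002, -0.01] len 136 | pos [638.1, -232.0, 180.6] yaw 81.0 clk 9.17 w 84.9 gf 0.0 F [-0.0, 0.2, 0.8] q7 1.43
```

Run:
```python
from h import *
c=calibration("wrist");p=cv2.imread("pics/t1.png");g=proj((643,-233,85),c).astype(int);print(g)
m=p.max(2);print(m[g[1]-60:g[1]+60:6,g[0]-70:g[0]+70:6])
```

```text
[253 201]
[[216 217 216 216 216 217 217 216 217 218 216 217 218 215 216 216 217 217
  217 216 216 215 215 171]
 [218 217 217 217 217 217 217 216 216 216 214 216 215 215 213 212 210 214
  216 215 216 216 216 194]
 [217 217 217 216 216 215 216 217 214 213 210 207 209 210 212 213 215 216
  216 216 215 215 215 214]
 [218 216 217 217 215 216 216 216 215 216 216 215 215 213 209 207 205 213
  216 215 216 215 214 178]
 [217 217 217 216 217 216 216 216 208 207 208 207 211 214 213 210 208 215
  215 216 215 214 214 191]
 [216 217 216 216 216 216 216 218 130 132 130 130 131 129 128 129 129 169
  214 215 213 212 216 216]
 [217 216 216 216 216 215 217 149 131 131 129 130 130 131 127 126 131 130
  171 174 215 216 215 216]
 [216 217 216 218 216 215 216 132 131 123 127 127 126 127 123 126 122 128
  178 183 202 183 181 179]
 [216 215 216 217 217 216 209 176 169 157 142 140 134 107 137 114  98 112
  203 180 176 172 170 169]
 [216 216 216 217 216 217 215  84  80  76  77  73  79  76  70  73  72  73
  194 169 168 167 172 170]
 [217 217 216 216 217 216 216  89  84  91  75  75  77  72  72  68 118  67
  162 
[... 230 characters left out ...]
16 216 215 216 215 216 100  71  71  72  79  68  68  67  70  69  70
  175 170 167 168 170 177]
 [215 215 216 216 216 216 216 178 178 183 180 182 186 189 188 188 193 200
  177 173 170 171 172 172]
 [215 216 216 216 217 217 216 215 216 216 216 216 215 216 215 214 216 215
  189 169 169 169 167 169]
 [206 216 215 217 216 216 216 216 217 216 214 214 215 216 216 215 217 215
  214 216 176 181 182 182]
 [145 208 215 213 213 213 214 215 216 216 216 214 216 215 218 217 215 215
  215 216 216 211 182 178]
 [165 167 216 215 216 215 215 216 215 217 216 217 216 216 217 217 217 216
  216 216 215 216 216 179]
 [168 169 207 217 216 217 216 217 217 217 217 216 216 216 216 215 215 217
  216 216 217 217 214 170]]
```

Threshold needs about 100.

Run:
```python
from h import *
c=calibration("wrist");p=cv2.imread("pics/t1.png");top(p,c,(643,-233),85,105)
go((642.9,-233.5,45),81.5)
```

```text
px [254. 202.] area 1989.0 c 646.8 -231.4 circ [ 647.5 -231.6] sides 53.2 29.2 ang 80.9
lin [-0.5, -0.07, 13.6] dr [0.0, -0.001, -0.009] len 136 | pos [638.3, -232.1, 181.0] yaw 81.0 clk 9.22 w 85.0 gf 0.0 F [0.0, -0.4, 0.8] q7 1.43
```

Call:
{"name": "carry_out", "arguments": {"steps": [{"linear": [-0.84, 0.2, 2], "dr": [0, 0, 0]}, {"linear": [-0.84, 0.2, 5], "dr": [0, 0, 0]}, {"linear": [-0.84, 0.2, 8], "dr": [0, 0, 0]}, {"linear": [-0.84, 0.2, 11], "dr": [0, 0, 0]}, {"linear": [-0.84, 0.2, 13.9], "dr": [0, 0, 0]}, {"linear": [-0.84, 0.2, 13.9], "dr": [0, 0, 0]}, {"linear": [-0.84, 0.2, 13.9], "dr": [0, 0, 0]}]}}

```text
clock: 9.8
ee_pos: [645.7, -231.4, 41.1]
tcp_rot: [-0.245, -3.128, -0.001]
force: [-0.4, -0.2, 1.2]
width: 84.9
gripper_force: 0.0
```

Call:
{"name": "carry_out", "arguments": {"steps": [{"linear": [0, 0, 0], "dr": [0, 0, 0]}, {"linear": [0, 0, 0], "dr": [0, 0, 0]}, {"linear": [0, 0, 0], "dr": [0, 0, 0]}, {"linear": [0, 0, 0], "dr": [0, 0, 0]}, {"linear": [0, 0, 0], "dr": [0, 0, 0]}], "gripper": 5.2, "force": 60}}

```text
clock: 10.22
ee_pos: [649.5, -232.0, 46.2]
tcp_rot: [0.245, 3.126, -0.002]
force: [-0.8, -0.0, 6.6]
width: 59.4
gripper_force: 66.6
```

Run:
```python
from h import *
go((590,37,150),91)
c=calibration("wrist");p=snapshot("wrist");cv2.imwrite("pics/t2.png",p)
top(p,c,get_obs()["ee_pos"][:2],85,105)
```

```text
lin [10.01, 25.64, -10.46] dr [-0.001, 0.006, -0.174] len 294 | pos [649.5, -232.0, 46.2] yaw 81.0 clk 10.22 w 59.4 gf 66.6 F [-0.8, -0.0, 6.6] q7 1.36
px [253. 285.] area 167.0 c 671.2 -235.7 circ [ 668.6 -235.3] sides 23.9 5.3 ang 81.0
px [253. 285.] area 4441.5 c 646.9 -231.9 circ [ 649.7 -232.3] sides 36.3 30.3 ang 81.3
```

Call:
{"name": "carry_out", "arguments": {"steps": [{"linear": [0, 0, -1], "dr": [0, 0, 0]}, {"linear": [0, 0, -4], "dr": [0, 0, 0]}, {"linear": [0, 0, -8], "dr": [0, 0, 0]}, {"linear": [1, 3, -10], "dr": [0, 0, 0]}, {"linear": [2, 6.5, -10], "dr": [0, 0, -0.04]}, {"linear": [3.5, 10, -10], "dr": [0, 0, -0.08]}, {"linear": [5, 14, -10], "dr": [0, 0, -0.12]}, {"linear": [6.5, 18, -10], "dr": [0, 0, -0.15]}, {"linear": [8, 22, -10], "dr": [0, 0, -0.17]}, {"linear": [9.5, 25.5, -10], "dr": [0, 0, -0.17]}]}}

```text
clock: 11.1
ee_pos: [591.2, 36.8, 142.1]
tcp_rot: [0.024, -3.139, 0.001]
force: [0.8, 0.8, -4.9]
width: 59.4
gripper_force: 66.7
```

Call:
{"name": "carry_out", "arguments": {"steps": [{"linear": [0, 0, 0], "dr": [0, 0, 0]}, {"linear": [0, 0, 0], "dr": [0, 0, 0]}, {"linear": [0, 0, 0], "dr": [0, 0, 0]}, {"linear": [0, 0, 0], "dr": [0, 0, 0]}]}}

```text
clock: 11.43
ee_pos: [592.8, 32.8, 142.1]
tcp_rot: [0.018, -3.14, 0.003]
force: [0.3, -0.6, -5.1]
width: 59.6
gripper_force: 67.0
```

Run:
```python
from h import *
go((593.2,37.2,126),90.8)
p=snapshot("wrist");c=calibration("wrist");cv2.imwrite("pics/t3.png",p);t=get_obs()["ee_pos"]
g=proj((t[0],t[1],t[2]+39),c).astype(int);print(g)
m=p[...,2].astype(int)-p[...,0];mm=(p.max(2)>130)
for nm,k in(("gold",(m>60)),("sil",(p.min(2)>130))):
    sub=np.zeros(k.shape,np.uint8);sub[g[1]-40:g[1]+40,g[0]-60:g[0]+60]=k[g[1]-40:g[1]+40,g[0]-60:g[0]+60]
    n,_,st,ce=cv2.connectedComponentsWithStats(sub)
    for i in range(1,n):
        if 8<st[i][4]<600: print(nm,st[i].tolist(),ray("wrist",[ce[i]],t[2]+44,c)-t[:2])
```

```text
lin [-0.05, 0.45, 1.6] dr [-0.002, -0.002, -0.002] len 17 | pos [592.8, 32.8, 142.1] yaw 90.7 clk 11.43 w 59.6 gf 67.0 F [0.3, -0.6, -5.1] q7 1.12
[253 285]
gold [288, 270, 25, 26, 477] [[-3.72442266 17.98171713]]
sil [193, 245, 120, 3, 229] [[-20.34288621  -2.77975011]]
sil [197, 276, 24, 20, 378] [[ -2.38614969 -17.85190735]]
```

Call:
{"name": "carry_out", "arguments": {"steps": [{"linear": [-0.12, 0.44, 0], "dr": [0, 0, 0]}, {"linear": [-0.12, 0.44, 1], "dr": [0, 0, 0]}, {"linear": [-0.12, 0.44, 3], "dr": [0, 0, 0]}, {"linear": [-0.12, 0.44, 5], "dr": [0, 0, 0]}, {"linear": [-0.12, 0.44, 7], "dr": [0, 0, 0]}, {"linear": [-0.12, 0.44, 8.5], "dr": [0, 0, 0]}, {"linear": [-0.12, 0.44, 9], "dr": [0, 0, 0]}, {"linear": [-0.12, 0.44, 9], "dr": [0, 0, 0]}]}}

```text
clock: 12.15
ee_pos: [593.2, 39.2, 51.6]
tcp_rot: [0.022, -3.139, 0.0]
force: [0.4, -0.2, -5.1]
width: 58.9
gripper_force: 67.2
```

Call:
{"name": "carry_out", "arguments": {"steps": [{"linear": [0, 0, 0.2], "dr": [0, 0, 0]}, {"linear": [0, 0, 0.3], "dr": [0, 0, 0]}, {"linear": [0, 0, 0.3], "dr": [0, 0, 0]}, {"linear": [0, 0, 0.3], "dr": [0, 0, 0]}]}}

```text
clock: 12.48
ee_pos: [594.5, 39.7, 50.3]
tcp_rot: [-0.022, 3.14, 0.0]
force: [0.4, -0.2, -5.2]
width: 59.2
gripper_force: 67.3
```

Call:
{"name": "carry_out", "arguments": {"steps": [{"linear": [0, 0, 0.2], "dr": [0, 0, 0]}, {"linear": [0, -0.2, 0.2], "dr": [0, 0, 0]}, {"linear": [0, -0.2, 0.4], "dr": [0, 0, 0]}, {"linear": [0, -0.2, 0.4], "dr": [0, 0, 0]}]}}

```text
clock: 12.82
ee_pos: [594.7, 39.6, 50.1]
tcp_rot: [-0.023, 3.139, 0.001]
force: [-5.8, 0.1, 14.4]
width: 59.0
gripper_force: 69.5
```

Run:
```python
from h import *
go((594,37.2,46),90.8);cv2.imwrite("pics/side_a.png",snapshot("side"))
```

```text
lin [0.07, -0.24, 0.41] dr [0.001, 0.002, 0.001] len 5 | pos [594.7, 39.6, 50.1] yaw 90.9 clk 12.82 w 59.0 gf 69.5 F [-5.8, 0.1, 14.4] q7 1.05
```

Call:
{"name": "carry_out", "arguments": {"steps": [{"linear": [0, 0, -0.2], "dr": [0, 0, 0]}, {"linear": [0, 0, -0.2], "dr": [0, 0, 0]}, {"linear": [0, 0, -0.2], "dr": [0, 0, 0]}, {"linear": [0, 0, -0.5], "dr": [0, 0, 0]}, {"linear": [0, 0, -3], "dr": [0, 0, 0]}, {"linear": [0, 0, -7], "dr": [0, 0, 0]}, {"linear": [0, 0, -11], "dr": [0, 0, 0]}, {"linear": [0, 0, -14], "dr": [0, 0, 0]}, {"linear": [0, 0, -14], "dr": [0, 0, 0]}], "gripper": 8.5}}

```text
clock: 13.62
ee_pos: [598.4, 39.6, 193.6]
tcp_rot: [-0.022, 3.128, 0.004]
force: [0.6, 0.6, 0.0]
width: 85.1
gripper_force: 0.0
```

Run:
```python
from h import *
P("beaker base",ray("side",[(286,158)],0)+[4,6]);P("beaker top",ray("scene",[(222,287)],85)+[4.5,1.5])
go((587,205,185),91)
c=calibration("wrist");p=snapshot("wrist");cv2.imwrite("pics/t4.png",p)
top(p,c,(591,37),85,105)
top(p,c,(588,205),85,105,60)
```

```text
beaker base [[740.2, 182.5]]
beaker top [[738.9, 179.9]]
lin [0.92, 16.55, 0.89] dr [0.002, 0.014, -0.003] len 166 | pos [598.4, 39.6, 193.6] yaw 90.8 clk 13.62 w 85.1 gf 0.0 F [0.6, 0.6, 0.0] q7 1.14
px [251. 182.] area 672.0 c 622.6 41.5 circ [620.7  41.4] sides 18.2 45.9 ang 90.7
px [251. 182.] area 1960.0 c 593.1 39.6 circ [593.4  39.6] sides 29.7 54.0 ang 90.7
px [424. 183.] area 279.0 c 576.8 165.8 circ [578.6 173.2] sides 40.1 51.6 ang 166.5
px [424. 183.] area 1561.0 c 587.9 204.5 circ [587.6 204.6] sides 51.1 48.1 ang 58.6
```

Call:
{"name": "carry_out", "arguments": {"steps": [{"linear": [0.2, 4, 0], "dr": [0, 0, 0]}, {"linear": [0.4, 8, 0], "dr": [0, 0, 0]}, {"linear": [0.6, 12, 0], "dr": [0, 0, 0]}, {"linear": [0.84, 16, 0], "dr": [0, 0, 0]}, {"linear": [0.84, 16.5, 0], "dr": [0, 0, 0]}, {"linear": [0.84, 16.5, 4], "dr": [0, 0, 0]}, {"linear": [0.84, 16.5, 4], "dr": [0, 0, 0]}, {"linear": [0.84, 16.5, 4], "dr": [0, 0, 0]}]}}

```text
clock: 14.33
ee_pos: [581.6, 200.5, 142.7]
tcp_rot: [0.023, -3.135, 0.006]
force: [0.2, 0.7, -0.4]
width: 85.4
gripper_force: 0.0
```

Run:
```python
from h import *
go((587.8,204.5,41),91)
c=calibration("wrist");p=snapshot("wrist");top(p,c,(588,205),85,105,60)
```

```text
lin [-0.69, 0.43, 10.16] dr [-0.004, -0.006, -0.003] len 102 | pos [581.6, 200.5, 142.7] yaw 90.8 clk 14.33 w 85.4 gf 0.0 F [0.2, 0.7, -0.4] q7 0.85
px [260. 220.] area 115.0 c 559.9 204.2 circ [565.7 204.6] sides 11.7 42.6 ang 93.8
px [260. 220.] area 3457.0 c 587.3 206.1 circ [587.6 205.9] sides 49.6 49.0 ang 0.7
```

Call:
{"name": "carry_out", "arguments": {"steps": [{"linear": [-0.65, 0.5, 0], "dr": [0, 0, 0]}, {"linear": [-0.65, 0.5, 0], "dr": [0, 0, 0]}, {"linear": [-0.65, 0.5, 3], "dr": [0, 0, 0]}, {"linear": [-0.65, 0.5, 6], "dr": [0, 0, 0]}, {"linear": [-0.65, 0.5, 9], "dr": [0, 0, 0]}, {"linear": [-0.65, 0.5, 10.1], "dr": [0, 0, 0]}, {"linear": [-0.65, 0.5, 10.1], "dr": [0, 0, 0]}, {"linear": [-0.65, 0.5, 10.1], "dr": [0, 0, 0]}]}}

```text
clock: 15.05
ee_pos: [590.6, 207.9, 45.8]
tcp_rot: [-0.022, 3.14, 0.002]
force: [0.3, 0.5, 1.4]
width: 85.0
gripper_force: 0.0
```

Run:
```python
from h import *
go((587.5,205.3,41),91)
```

```text
lin [0.32, -0.26, 0.48] dr [0.001, 0.001, -0.004] len 6 | pos [590.6, 207.9, 45.8] yaw 90.8 clk 15.05 w 85.0 gf 0.0 F [0.3, 0.5, 1.4] q7 0.79
```

Call:
{"name": "carry_out", "arguments": {"steps": [{"linear": [0.25, -0.2, 0.3], "dr": [0, 0, 0]}, {"linear": [0.25, -0.2, 0.3], "dr": [0, 0, 0]}, {"linear": [0.25, -0.2, 0.3], "dr": [0, 0, 0]}, {"linear": [0.25, -0.2, 0.3], "dr": [0, 0, 0]}, {"linear": [0.25, -0.2, 0.3], "dr": [0, 0, 0]}]}}

```text
clock: 15.47
ee_pos: [587.8, 205.7, 42.6]
tcp_rot: [-0.022, 3.14, 0.001]
force: [0.6, -0.1, 0.3]
width: 84.8
gripper_force: 0.0
```

Call:
{"name": "carry_out", "arguments": {"steps": [{"linear": [0, 0, 0], "dr": [0, 0, 0]}, {"linear": [0, 0, 0], "dr": [0, 0, 0]}, {"linear": [0, 0, 0], "dr": [0, 0, 0]}, {"linear": [0, 0, 0], "dr": [0, 0, 0]}, {"linear": [0, 0, 0], "dr": [0, 0, 0]}], "gripper": 5.2, "force": 60}}

```text
clock: 15.88
ee_pos: [587.7, 206.0, 42.3]
tcp_rot: [-0.023, 3.141, 0.001]
force: [-0.1, 0.7, 2.9]
width: 58.7
gripper_force: 65.4
```

Call:
{"name": "carry_out", "arguments": {"steps": [{"linear": [0, 0, -1], "dr": [0, 0, 0]}, {"linear": [0, 0, -4], "dr": [0, 0, 0]}, {"linear": [0, 0, -8], "dr": [0, 0, 0]}, {"linear": [0, 0, -10], "dr": [0, 0, 0]}, {"linear": [0, 0, -10], "dr": [0, 0, 0]}, {"linear": [0, 0, -10], "dr": [0, 0, 0]}, {"linear": [0, 0, -10], "dr": [0, 0, 0]}]}}

```text
clock: 16.47
ee_pos: [585.9, 204.1, 139.4]
tcp_rot: [0.022, -3.137, 0.004]
force: [0.5, -0.4, -4.9]
width: 58.8
gripper_force: 66.2
```

Run:
```python
from h import *
go((543,38,140),90.8)
c=calibration("wrist");p=snapshot("wrist");cv2.imwrite("pics/t5.png",p);t=get_obs()["ee_pos"]
g=proj((t[0],t[1],t[2]+45),c).astype(int);print(g)
k=(p[...,2].astype(int)-p[...,0])>60
sub=np.zeros(k.shape,np.uint8);sub[g[1]-40:g[1]+40,g[0]-60:g[0]+60]=k[g[1]-40:g[1]+40,g[0]-60:g[0]+60]
n,_,st,ce=cv2.connectedComponentsWithStats(sub)
for i in range(1,n):
    if 8<st[i][4]<900: print(st[i].tolist(),ray("wrist",[ce[i]],t[2]+45,c)-t[:2])
```

```text
lin [4.53, -16.55, 0.01] dr [-0.003, -0.004, 0.0] len 172 | pos [585.9, 204.1, 139.4] yaw 90.8 clk 16.47 w 58.8 gf 66.2 F [0.5, -0.4, -4.9] q7 0.85
[253 291]
[244, 285, 21, 24, 386] [[2.71626302 0.41816859]]
[193, 308, 10, 19, 110] [[ 14.7734798  -23.48483576]]
[306, 316, 7, 11, 55] [[15.76946058 23.70243329]]
```

Call:
{"name": "carry_out", "arguments": {"steps": [{"linear": [1, -3, -0.5], "dr": [0, 0, 0]}, {"linear": [2.2, -7, -0.5], "dr": [0, 0, 0]}, {"linear": [3.5, -11, -0.5], "dr": [0, 0, 0]}, {"linear": [4.5, -14.5, -0.5], "dr": [0, 0, 0]}, {"linear": [4.8, -16.6, -0.5], "dr": [0, 0, 0]}, {"linear": [4.8, -16.6, 0], "dr": [0, 0, 0]}, {"linear": [4.8, -16.6, 0], "dr": [0, 0, 0]}, {"linear": [4.8, -16.6, 0], "dr": [0, 0, 0]}, {"linear": [4.8, -16.6, 0], "dr": [0, 0, 0]}]}}

```text
clock: 17.27
ee_pos: [541.0, 40.7, 141.1]
tcp_rot: [0.027, -3.14, -0.002]
force: [-0.1, -0.4, -4.0]
width: 59.1
gripper_force: 66.8
```

Run:
```python
from h import *
go((540.5,37.7,50),90.8)
c=calibration("wrist");p=snapshot("wrist");cv2.imwrite("pics/t6.png",p)
```

```text
lin [0.04, -0.32, 9.11] dr [0.002, -0.002, 0.003] len 91 | pos [541.0, 40.7, 141.1] yaw 91.0 clk 17.27 w 59.1 gf 66.8 F [-0.1, -0.4, -4.0] q7 1.11
```

Call:
{"name": "carry_out", "arguments": {"steps": [{"linear": [0, -0.2, 1], "dr": [0, 0, 0]}, {"linear": [0, -0.3, 3], "dr": [0, 0, 0]}, {"linear": [0, -0.3, 5], "dr": [0, 0, 0]}, {"linear": [0, -0.3, 7], "dr": [0, 0, 0]}, {"linear": [0, -0.3, 8.5], "dr": [0, 0, 0]}, {"linear": [0, -0.3, 9.1], "dr": [0, 0, 0]}, {"linear": [0, -0.3, 9.1], "dr": [0, 0, 0]}, {"linear": [0, -0.3, 9.1], "dr": [0, 0, 0]}]}}

```text
clock: 17.98
ee_pos: [542.0, 36.6, 50.9]
tcp_rot: [-0.024, 3.141, 0.001]
force: [0.4, -0.5, -3.6]
width: 58.7
gripper_force: 68.4
```

Call:
{"name": "carry_out", "arguments": {"steps": [{"linear": [0, 0, 0.2], "dr": [0, 0, 0]}, {"linear": [0, 0, 0.4], "dr": [0, 0, 0]}, {"linear": [0, 0, 0.4], "dr": [0, 0, 0]}, {"linear": [0, 0, 0.4], "dr": [0, 0, 0]}]}}

```text
clock: 18.32
ee_pos: [542.3, 35.8, 47.3]
tcp_rot: [-0.022, 3.14, -0.0]
force: [0.6, 0.1, -4.9]
width: 58.7
gripper_force: 68.4
```

Call:
{"name": "carry_out", "arguments": {"steps": [{"linear": [0, 0.1, 0.2], "dr": [0, 0, 0]}, {"linear": [0, 0.1, 0.3], "dr": [0, 0, 0]}, {"linear": [0, 0.1, 0.3], "dr": [0, 0, 0]}, {"linear": [0, 0.1, 0.3], "dr": [0, 0, 0]}]}}

```text
clock: 18.65
ee_pos: [543.1, 36.2, 46.0]
tcp_rot: [-0.022, 3.139, -0.003]
force: [-1.4, -2.2, 7.1]
width: 58.6
gripper_force: 69.7
```

Call:
{"name": "carry_out", "arguments": {"steps": [{"linear": [0, 0, -0.2], "dr": [0, 0, 0]}, {"linear": [0, 0, -0.2], "dr": [0, 0, 0]}, {"linear": [0, 0, -0.2], "dr": [0, 0, 0]}, {"linear": [0, 0, -0.5], "dr": [0, 0, 0]}, {"linear": [0, 0, -3], "dr": [0, 0, 0]}, {"linear": [0, 0, -7], "dr": [0, 0, 0]}, {"linear": [0, 0, -11], "dr": [0, 0, 0]}, {"linear": [0, 0, -14], "dr": [0, 0, 0]}, {"linear": [0, 0, -14], "dr": [0, 0, 0]}], "gripper": 8.5}}

```text
clock: 19.4
ee_pos: [546.1, 39.1, 191.1]
tcp_rot: [-0.023, 3.128, 0.003]
force: [1.0, 1.1, 0.9]
width: 85.2
gripper_force: 0.0
```

Run:
```python
from h import *
go((445,223,170),107.5)
c=calibration("wrist");p=snapshot("wrist");cv2.imwrite("pics/t7.png",p)
top(p,c,(543,37),89,105);top(p,c,(591,38),89,105)
```

```text
lin [9.87, 18.53, 2.01] dr [-0.0, 0.014, -0.291] len 211 | pos [546.1, 39.1, 191.1] yaw 90.8 clk 19.4 w 85.2 gf 0.0 F [1.0, 1.1, 0.9] q7 1.14
px [251. 189.] area 134.0 c 580.7 38.1 circ [578.3  37.9] sides 5.6 37.2 ang 93.5
px [251. 189.] area 2464.0 c 544.1 36.6 circ [543.9  36.3] sides 48.5 47.9 ang 0.8
px [252. 241.] area 740.5 c 558.8 36.4 circ [556.   36.4] sides 19.1 42.3 ang 90.8
px [252. 241.] area 1648.5 c 592.4 39.4 circ [592.4  39.6] sides 29.2 53.4 ang 90.8
```

Call:
{"name": "carry_out", "arguments": {"steps": [{"linear": [1.8, 3.4, 0], "dr": [0, 0, -0.05]}, {"linear": [3.6, 6.8, 0], "dr": [0, 0, -0.1]}, {"linear": [5.4, 10.2, 0], "dr": [0, 0, -0.15]}, {"linear": [7.2, 13.6, 0], "dr": [0, 0, -0.2]}, {"linear": [9, 17, 0], "dr": [0, 0, -0.25]}, {"linear": [9.9, 18.5, 0], "dr": [0, 0, -0.29]}, {"linear": [9.9, 18.5, 2], "dr": [0, 0, -0.29]}, {"linear": [9.9, 18.5, 4], "dr": [0, 0, -0.29]}, {"linear": [9.9, 18.5, 4], "dr": [0, 0, -0.29]}, {"linear": [9.9, 18.5, 4], "dr": [0, 0, -0.29]}]}}

```text
clock: 20.28
ee_pos: [438.8, 219.4, 142.2]
tcp_rot: [0.476, -3.101, 0.002]
force: [0.4, -0.1, 0.7]
width: 85.1
gripper_force: 0.0
```

Call:
{"name": "carry_out", "arguments": {"steps": [{"linear": [0, 0, 0], "dr": [0, 0, 0]}, {"linear": [0, 0, 0], "dr": [0, 0, 0]}, {"linear": [0, 0, 0], "dr": [0, 0, 0]}]}}

```text
clock: 20.53
ee_pos: [440.8, 220.7, 144.7]
tcp_rot: [-0.475, 3.104, 0.001]
force: [-0.2, 0.1, 0.3]
width: 85.0
gripper_force: 0.0
```

Run:
```python
from h import *
c=calibration("wrist");p=snapshot("wrist");cv2.imwrite("pics/t8.png",p)
top(p,c,(445,223),80,105);go((445,223,40),107.5)
```

```text
px [256. 214.] area 1559.0 c 443.6 225.2 circ [443.7 225.1] sides 17.7 53.5 ang 105.9
lin [-0.46, 0.1, 10.46] dr [0.0, 0.002, -0.002] len 105 | pos [440.7, 220.6, 144.6] yaw 107.4 clk 20.58 w 84.9 gf 0.0 F [0.2, 0.1, -0.2] q7 0.99
```

Call:
{"name": "carry_out", "arguments": {"steps": [{"linear": [-0.4, 0.35, 0], "dr": [0, 0, 0.025]}, {"linear": [-0.4, 0.35, 2], "dr": [0, 0, 0.025]}, {"linear": [-0.4, 0.35, 5], "dr": [0, 0, 0.025]}, {"linear": [-0.4, 0.35, 8], "dr": [0, 0, 0.025]}, {"linear": [-0.4, 0.35, 10], "dr": [0, 0, 0.025]}, {"linear": [-0.4, 0.35, 10.3], "dr": [0, 0, 0.025]}, {"linear": [-0.4, 0.35, 10.3], "dr": [0, 0, 0.025]}, {"linear": [-0.4, 0.35, 10.3], "dr": [0, 0, 0.025]}, {"linear": [-0.4, 0.35, 10.3], "dr": [0, 0, 0.025]}]}}

```text
clock: 21.33
ee_pos: [444.2, 226.0, 42.6]
tcp_rot: [-0.437, 3.108, 0.002]
force: [-0.4, -0.1, 0.4]
width: 84.8
gripper_force: 0.0
```

Run:
```python
from h import *
go((443.6,225.2,41),106)
```

```text
lin [0.08, -0.06, 0.16] dr [0.001, 0.004, -0.0] len 2 | pos [444.2, 226.0, 42.6] yaw 106.0 clk 21.33 w 84.8 gf 0.0 F [-0.4, -0.1, 0.4] q7 0.84
```

Call:
{"name": "carry_out", "arguments": {"steps": [{"linear": [0, 0, 0], "dr": [0, 0, 0]}, {"linear": [0, 0, 0], "dr": [0, 0, 0]}, {"linear": [0, 0, 0], "dr": [0, 0, 0]}, {"linear": [0, 0, 0], "dr": [0, 0, 0]}, {"linear": [0, 0, 0], "dr": [0, 0, 0]}], "gripper": 5.2, "force": 80}}

```text
clock: 21.75
ee_pos: [444.1, 225.8, 42.2]
tcp_rot: [-0.437, 3.108, 0.001]
force: [-0.2, -0.7, 7.4]
width: 59.0
gripper_force: 87.3
```

Call:
{"name": "carry_out", "arguments": {"steps": [{"linear": [0, 0, -1], "dr": [0, 0, 0]}, {"linear": [0, 0, -4], "dr": [0, 0, 0]}, {"linear": [0, 0, -8], "dr": [0, 0, 0]}, {"linear": [0, 0, -9], "dr": [0, 0, 0]}, {"linear": [0, 0, -9], "dr": [0, 0, 0]}, {"linear": [0, 0, -9], "dr": [0, 0, 0]}, {"linear": [0, 0, -9], "dr": [0, 0, 0]}]}}

```text
clock: 22.33
ee_pos: [441.5, 223.4, 128.8]
tcp_rot: [0.436, -3.107, 0.003]
force: [0.2, 0.3, -3.6]
width: 59.0
gripper_force: 88.0
```

```bash
cat >> h.py <<'E'
def studs(h=40):
    c=calibration("wrist");p=snapshot("wrist");o=get_obs();t=o["ee_pos"];M=R.from_rotvec(o["tcp_rot"])
    g=proj((t[0],t[1],t[2]+h),c).astype(int)
    for nm,k in(("gold",(p[...,2].astype(int)-p[...,0])>60),("sil",p.min(2)>130)):
        sub=np.zeros(k.shape,np.uint8);s=np.s_[g[1]-40:g[1]+40,g[0]-60:g[0]+60];sub[s]=k[s]
        n,_,st,ce=cv2.connectedComponentsWithStats(sub)
        for i in range(1,n):
            if 150<st[i][4]<900: w=ray("wrist",[ce[i]],t[2]+h,c)[0]-t[:2];print(nm,st[i].tolist(),"tool xy",np.round(M.inv().apply([*w,0])[:2],1))
E
python3 - <<'E'
from h import *
go((486,38,131),90.8);studs()
E
```

```text
lin [0.83, -19.05, -0.18] dr [-0.002, -0.004, 0.265] len 191 | pos [441.5, 223.4, 128.8] yaw 106.0 clk 22.33 w 59.0 gf 88.0 F [0.2, 0.3, -3.6] q7 0.94
gold [287, 274, 25, 25, 434] tool xy [-1.3 18.1]
sil [194, 256, 120, 9, 849] tool xy [11.9 -0.6]
sil [198, 280, 24, 19, 354] tool xy [ -2.  -18.8]
```

Call:
{"name": "carry_out", "arguments": {"steps": [{"linear": [0.2, -3, 0], "dr": [0, 0, 0.05]}, {"linear": [0.4, -7, 0], "dr": [0, 0, 0.1]}, {"linear": [0.6, -11, 0], "dr": [0, 0, 0.15]}, {"linear": [0.8, -15, 0], "dr": [0, 0, 0.2]}, {"linear": [1.0, -18, 0], "dr": [0, 0, 0.25]}, {"linear": [1.0, -19, 0], "dr": [0, 0, 0.265]}, {"linear": [1.0, -19, 0], "dr": [0, 0, 0.265]}, {"linear": [1.0, -19, 0], "dr": [0, 0, 0.265]}, {"linear": [1.0, -19, 0], "dr": [0, 0, 0.265]}, {"linear": [1.0, -19, 0], "dr": [0, 0, 0.265]}]}}

```text
clock: 23.22
ee_pos: [484.7, 42.0, 130.5]
tcp_rot: [0.029, -3.14, -0.002]
force: [1.1, 1.4, -5.0]
width: 58.8
gripper_force: 88.2
```

Run:
```python
from h import *
go((484,37.5,77),90.8)
```

```text
lin [0.07, -0.45, 5.35] dr [0.001, -0.001, 0.005] len 54 | pos [484.7, 42.0, 130.5] yaw 91.1 clk 23.22 w 58.8 gf 88.2 F [1.1, 1.4, -5.0] q7 1.11
```

Call:
{"name": "carry_out", "arguments": {"steps": [{"linear": [0, -0.3, 1.5], "dr": [0, 0, 0]}, {"linear": [0, -0.4, 3.5], "dr": [0, 0, 0]}, {"linear": [0, -0.4, 5], "dr": [0, 0, 0]}, {"linear": [0, -0.4, 5.3], "dr": [0, 0, 0]}, {"linear": [0, -0.4, 5.3], "dr": [0, 0, 0]}, {"linear": [0, -0.4, 5.3], "dr": [0, 0, 0]}, {"linear": [0, -0.4, 5.3], "dr": [0, 0, 0]}, {"linear": [0, -0.4, 5.3], "dr": [0, 0, 0]}]}}

```text
clock: 23.88
ee_pos: [486.6, 36.2, 78.9]
tcp_rot: [-0.023, 3.139, 0.0]
force: [-1.0, -0.1, -3.6]
width: 58.8
gripper_force: 88.0
```

Run:
```python
from h import *
go((500,37.5,77),90.8)
c=calibration("wrist");p=snapshot("wrist");cv2.imwrite("pics/t9.png",p)
```

```text
lin [-1.34, 0.11, 0.19] dr [0.0, 0.002, 0.001] len 14 | pos [486.6, 36.2, 78.9] yaw 90.9 clk 23.88 w 58.8 gf 88.0 F [-1.0, -0.1, -3.6] q7 1.06
```

Call:
{"name": "carry_out", "arguments": {"steps": [{"linear": [-0.4, 0.1, 0], "dr": [0, 0, 0]}, {"linear": [-0.8, 0.1, 0], "dr": [0, 0, 0]}, {"linear": [-1.2, 0.1, 0], "dr": [0, 0, 0]}, {"linear": [-1.5, 0.1, 0], "dr": [0, 0, 0]}, {"linear": [-1.8, 0.1, 0], "dr": [0, 0, 0]}, {"linear": [-2.0, 0.1, 0], "dr": [0, 0, 0]}, {"linear": [-2.2, 0.1, 0], "dr": [0, 0, 0]}, {"linear": [-2.2, 0.1, 0], "dr": [0, 0, 0]}, {"linear": [-2.2, 0.1, 0], "dr": [0, 0, 0]}]}}

```text
clock: 24.68
ee_pos: [504.3, 36.9, 76.8]
tcp_rot: [0.023, -3.134, 0.002]
force: [-6.4, -0.6, -0.6]
width: 59.2
gripper_force: 88.2
```

Run:
```python
from h import *
go((511.5,37.5,77),90.8);studs()
c=calibration("wrist");p=snapshot("wrist");top(p,c,(603,38),89,105)
```

```text
lin [-0.72, 0.05, -0.03] dr [-0.001, -0.008, 0.001] len 7 | pos [504.3, 36.9, 76.8] yaw 90.9 clk 24.68 w 59.2 gf 88.2 F [-6.4, -0.6, -0.6] q7 1.06
gold [287, 274, 25, 25, 464] tool xy [-0.9 18.5]
gold [193, 305, 10, 20, 151] tool xy [-15.8 -24.9]
gold [304, 304, 9, 21, 157] tool xy [-15.1  23.7]
sil [198, 279, 24, 20, 369] tool xy [ -1.8 -18.3]
sil [193, 300, 120, 25, 759] tool xy [-11.2  -5.9]
px [254. 384.] area 3028.0 c 581.2 37.2 circ [591.1  37.4] sides 43.3 58.5 ang 91.0
```

Call:
{"name": "carry_out", "arguments": {"steps": [{"linear": [-0.2, 0, 0], "dr": [0, 0, 0]}, {"linear": [-0.4, 0, 0], "dr": [0, 0, 0]}, {"linear": [-0.6, 0, 0], "dr": [0, 0, 0]}, {"linear": [-0.8, 0, 0], "dr": [0, 0, 0]}, {"linear": [-0.8, 0, 0], "dr": [0, 0, 0]}, {"linear": [-0.8, 0, 0], "dr": [0, 0, 0]}, {"linear": [-0.8, 0, 0], "dr": [0, 0, 0]}]}}

```text
clock: 25.37
ee_pos: [508.9, 37.1, 76.1]
tcp_rot: [0.024, -3.127, 0.004]
force: [-10.6, -0.5, 1.4]
width: 59.1
gripper_force: 88.6
```

Run:
```python
from h import *
go((511.5,37.5,77),90.8);studs()
cv2.imwrite("pics/v.png",np.vstack([cv2.resize(snapshot(n)[y:y+100,x:x+200],None,fx=3,fy=3,interpolation=2) for n,x,y in(("scene",140,165),("side",190,130))]))
```

```text
lin [-0.26, 0.04, -0.09] dr [-0.002, -0.015, 0.002] len 3 | pos [508.9, 37.1, 76.1] yaw 90.9 clk 25.37 w 59.1 gf 88.6 F [-10.6, -0.5, 1.4] q7 1.06
gold [287, 274, 25, 25, 462] tool xy [-1.1 18.5]
sil [198, 279, 24, 20, 364] tool xy [ -2.2 -18.4]
sil [193, 300, 120, 25, 758] tool xy [-11.5  -5.7]
```

Call:
{"name": "carry_out", "arguments": {"steps": [{"linear": [-0.2, 0, 0], "dr": [0, -0.01, 0]}, {"linear": [-0.4, 0, 0], "dr": [0, -0.018, 0]}, {"linear": [-0.6, 0, 0], "dr": [0, -0.018, 0]}, {"linear": [-0.6, 0, 0], "dr": [0, -0.018, 0]}, {"linear": [-0.6, 0, 0], "dr": [0, -0.018, 0]}, {"linear": [-0.6, 0, 0], "dr": [0, -0.018, 0]}]}}

```text
clock: 26.02
ee_pos: [512.8, 37.1, 75.6]
tcp_rot: [0.025, -3.141, 0.005]
force: [-13.1, 0.4, 4.5]
width: 58.9
gripper_force: 88.9
```

Run:
```python
from h import *
go((512.5,37.5,77),90.8)
```

```text
lin [0.03, 0.04, -0.14] dr [-0.003, -0.001, 0.002] len 2 | pos [512.8, 37.1, 75.6] yaw 90.9 clk 26.02 w 58.9 gf 88.9 F [-13.1, 0.4, 4.5] q7 1.05
```

Call:
{"name": "carry_out", "arguments": {"steps": [{"linear": [0, 0, 0.4], "dr": [0, 0, 0]}, {"linear": [0, 0, 0.8], "dr": [0, 0, 0]}, {"linear": [0, 0, 1.2], "dr": [0, 0, 0]}, {"linear": [0, 0, 1.2], "dr": [0, 0, 0]}, {"linear": [0, 0, 1.2], "dr": [0, 0, 0]}]}}

```text
clock: 26.43
ee_pos: [513.4, 36.9, 62.9]
tcp_rot: [-0.025, 3.141, -0.004]
force: [-11.8, -0.2, -2.7]
width: 58.6
gripper_force: 88.5
```

Run:
```python
from h import *
go((512.5,37.5,48),90.8);studs()
```

```text
lin [0.09, 0.06, 1.49] dr [-0.002, 0.0, 0.002] len 15 | pos [513.4, 36.9, 62.9] yaw 90.9 clk 26.43 w 58.6 gf 88.5 F [-11.8, -0.2, -2.7] q7 1.04
gold [287, 274, 25, 25, 453] tool xy [-0.6 18.6]
sil [198, 279, 24, 20, 364] tool xy [ -1.5 -18.3]
sil [193, 300, 120, 26, 834] tool xy [-11.2  -4.8]
```

Call:
{"name": "carry_out", "arguments": {"steps": [{"linear": [0, 0, 0.5], "dr": [0, 0, 0]}, {"linear": [0, 0, 1.0], "dr": [0, 0, 0]}, {"linear": [0, 0, 1.5], "dr": [0, 0, 0]}, {"linear": [0, 0, 1.7], "dr": [0, 0, 0]}, {"linear": [0, 0, 1.8], "dr": [0, 0, 0]}, {"linear": [0, 0, 1.8], "dr": [0, 0, 0]}, {"linear": [0, 0, 1.8], "dr": [0, 0, 0]}]}}

```text
clock: 27.07
ee_pos: [513.5, 37.0, 46.3]
tcp_rot: [0.025, -3.141, 0.006]
force: [-15.8, -1.1, 8.2]
width: 58.8
gripper_force: 89.6
```

Run:
```python
from h import *
go((510,37.5,46),90.8);studs()
```

```text
lin [0.34, 0.06, 0.03] dr [-0.004, -0.0, 0.002] len 4 | pos [513.5, 37.0, 46.3] yaw 90.9 clk 27.07 w 58.8 gf 89.6 F [-15.8, -1.1, 8.2] q7 1.02
gold [287, 274, 25, 25, 463] tool xy [-0.5 18.5]
sil [198, 279, 24, 20, 365] tool xy [ -1.5 -18.3]
sil [193, 300, 120, 22, 526] tool xy [-9.5 -3. ]
sil [209, 307, 87, 13, 642] tool xy [-13.9  -0.8]
```

Call:
{"name": "carry_out", "arguments": {"steps": [{"linear": [0.3, 0, 0.1], "dr": [0, 0, 0]}, {"linear": [0.6, 0, 0.1], "dr": [0, 0, 0]}, {"linear": [0.9, 0, 0.1], "dr": [0, 0, 0]}, {"linear": [1.2, 0, 0.1], "dr": [0, 0, 0]}, {"linear": [1.2, 0, 0.1], "dr": [0, 0, 0]}, {"linear": [1.2, 0, 0.1], "dr": [0, 0, 0]}]}}

```text
clock: 27.62
ee_pos: [510.9, 36.8, 46.6]
tcp_rot: [-0.022, 3.122, 0.001]
force: [0.3, -0.1, -3.6]
width: 59.1
gripper_force: 88.1
```

Run:
```python
from h import *
go((510,37.5,46),90.8);studs()
```

```text
lin [0.09, 0.07, 0.06] dr [0.0, 0.019, -0.0] len 1 | pos [510.9, 36.8, 46.6] yaw 90.8 clk 27.62 w 59.1 gf 88.1 F [0.3, -0.1, -3.6] q7 1.02
gold [287, 274, 25, 25, 449] tool xy [ 0.  18.4]
sil [198, 279, 24, 20, 369] tool xy [ -0.7 -18.4]
sil [194, 300, 120, 25, 576] tool xy [-9.2 -3.3]
sil [216, 311, 74, 11, 477] tool xy [-15.   -0.7]
```

Call:
{"name": "carry_out", "arguments": {"steps": [{"linear": [0, 0, 0], "dr": [0, 0.01, 0]}, {"linear": [0, 0, 0.1], "dr": [0, 0.019, 0]}, {"linear": [0, 0, 0.3], "dr": [0, 0.019, 0]}, {"linear": [0, 0, 0.3], "dr": [0, 0.019, 0]}, {"linear": [0, 0, 0.3], "dr": [0, 0.019, 0]}]}}

```text
clock: 28.08
ee_pos: [511.2, 37.0, 46.2]
tcp_rot: [0.022, -3.141, 0.003]
force: [-6.8, -1.4, 15.1]
width: 59.1
gripper_force: 90.4
```

Run:
```python
from h import *
go((510,37.5,46),90.8)
```

```text
lin [0.12, 0.06, 0.02] dr [-0.002, -0.0, -0.0] len 1 | pos [511.2, 37.0, 46.2] yaw 90.8 clk 28.08 w 59.1 gf 90.4 F [-6.8, -1.4, 15.1] q7 1.02
```

Seated. Next I release, rise and check.

Call:
{"name": "carry_out", "arguments": {"steps": [{"linear": [0, 0, 0], "dr": [0, 0, 0]}, {"linear": [0, 0, 0], "dr": [0, 0, 0]}, {"linear": [0, 0, 0], "dr": [0, 0, 0]}, {"linear": [0, 0, -0.5], "dr": [0, 0, 0]}, {"linear": [0, 0, -3], "dr": [0, 0, 0]}, {"linear": [0, 0, -7], "dr": [0, 0, 0]}, {"linear": [0, 0, -11], "dr": [0, 0, 0]}, {"linear": [0, 0, -15], "dr": [0, 0, 0]}, {"linear": [0, 0, -15], "dr": [0, 0, 0]}], "gripper": 8.5}}

```text
clock: 28.83
ee_pos: [515.6, 39.3, 201.8]
tcp_rot: [-0.023, 3.127, 0.003]
force: [0.9, 2.1, 0.4]
width: 84.8
gripper_force: 0.0
```

Call:
{"name": "carry_out", "arguments": {"steps": [{"linear": [3, 0, -3], "dr": [0, 0, 0]}, {"linear": [6, 0, -5], "dr": [0, 0, 0]}, {"linear": [6, 0, -5], "dr": [0, 0, 0]}, {"linear": [6, 0, -5], "dr": [0, 0, 0]}, {"linear": [6, 0, -5], "dr": [0, 0, 0]}]}}

```text
clock: 29.25
ee_pos: [450.9, 35.5, 243.5]
tcp_rot: [0.021, -3.141, 0.002]
force: [0.0, 0.4, -0.3]
width: 85.0
gripper_force: 0.0
```

Run:
```python
from h import *
c=calibration("wrist");p=snapshot("wrist");top(p,c,(511,37),84,105,40);top(p,c,(553,37),89,105,40);top(p,c,(600,38),89,105,40)
z=cv2.resize(snapshot("side"),None,fx=1,fy=1)
a=cv2.resize(p,(400,300));b=cv2.resize(z[130:250,180:340],(400,300),interpolation=2);s=snapshot("scene")
d=cv2.resize(s[160:265,170:310],(400,300),interpolation=2);e=cv2.resize(s,(400,300))
cv2.imwrite("pics/final.png",np.vstack([np.hstack([a,b]),np.hstack([d,e])]))
```

```text
px [255. 233.] area 624.0 c 510.8 37.3 circ [510.8  37.4] sides 16.8 53.2 ang 90.8
px [255. 233.] area 668.5 c 545.8 37.1 circ [550.9  37.2] sides 28.8 47.4 ang 90.8
px [254. 269.] area 273.5 c 509.8 37.2 circ [514.5  37.3] sides 14.2 52.3 ang 90.8
px [254. 269.] area 394.5 c 599.4 40.2 circ [595.8  40. ] sides 19.8 51.9 ang 90.7
px [254. 269.] area 1242.0 c 554.2 36.7 circ [553.9  36.9] sides 50.4 48.0 ang 0.8
px [255. 302.] area 754.5 c 603.5 40.0 circ [602.9  39.9] sides 28.0 52.3 ang 90.5
px [255. 302.] area 836.5 c 561.0 37.9 circ [555.3  36.8] sides 36.3 47.9 ang 99.0
px [255. 302.] area 876.0 c 645.1 37.9 circ [633.1  37.7] sides 42.4 86.3 ang 90.8
```

View pics/final.png

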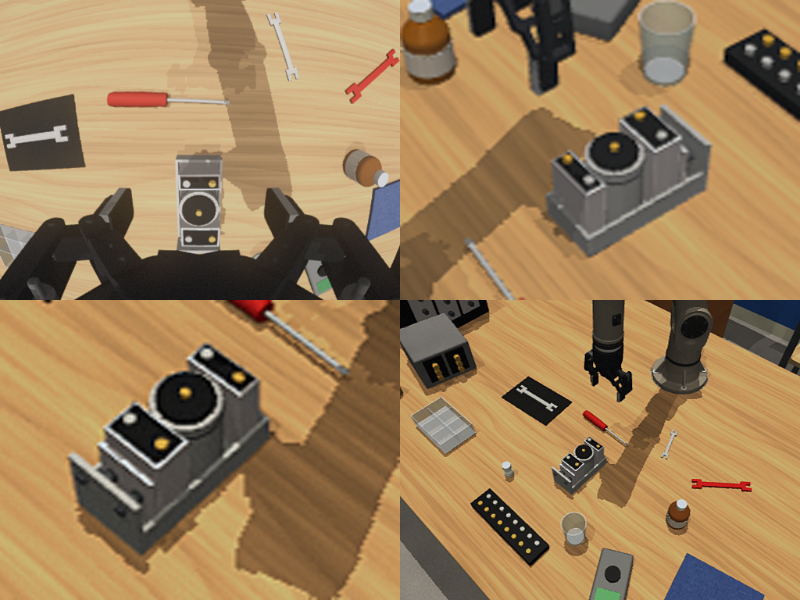

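The final picture shows the three cells upright in a row, thin–round–thick, against the plate. The spanner lies on the middle of the mat, and the other things on the bench appear to be where they were.

```bash
python3 -c "
from rig import *
print(close_job())"
```

```text
the job is handed in; nothing more can be done
None
```

I handed the job in at about 29 s on the robot's clock: the spanner lies on the middle of the mat, and the thin, round and thick cells stand upright in a tight row against the spring plate (final picture and contact forces; no verdict was returned).

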